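# Hang the square tile cutter on the sprung hook

## Robot

A 7-joint arm with a two-finger parallel gripper is mounted at the origin on the work surface. World frame = base frame: x ahead of the robot, y to its left, z up, the work surface at z = 0. Lengths are in mm, angles in rad, forces in N, time in s.
With the tool pointing down it reaches from about 350 to 900 mm from the base axis. Payload 8.1 kg.
Tool frame: the origin (TCP) lies on the front face of the gripper's body, between the roots of the fingers; the fingertips stand 73 mm ahead of it and the grasp point (between the pads) lies 54 mm ahead of it; z points along the fingers, y is the line along which they close (so a half turn about z gives the same grasp; the last joint's range is limited). The gripper opens to 85 mm and grips with 20 to 120 N. Pads are 22 mm wide; open, the fingers measure 114 mm over their backs; the gripper's body (76 mm by 85 mm) begins 54 mm behind the grasp point. The pads swing forward as they close: fully open they stand 13 mm farther back than shut.
Start: joints at [-1.365, 0.434, 0.025, 1.573, -0.012, 1.134, -0.075], TCP at [189.973, 595.439, 303.923] pointing down, gripper open.
Joint ranges: [-2.62, 2.62], [-0.44, 2.09], [-1.27, 1.32], [0.08, 2.57], [-1.32, 4.46], [0.12, 2], [-2.74, 2.74]. Speed limits (rad/s): [2.22, 2.22, 3.01, 3.01, 3.14, 3.14, 3.14].

## Interface

Orientations are given as a unit quaternion [x, y, z, w].
In Python, from plant import * gives the robot as it stands. The module is installed in compiled form; this text tells all that it offers. Calls block until the motion is done:
- move_pose(position, orientation): joint-space move of the TCP to a pose.
- move_straight(position, frame=None, vel=150, guard=None): straight line of the TCP; frame=None keeps the orientation; vel is the mean speed in mm/s. With guard (N) it stops when the force on the tool has changed by that much, and returns True; else False.
- movej(angles): joint-space move.
- move_gripper(opening, grip_force=None): finger opening in mm; grip_force is the grip in N (None keeps the last); returns when the fingers have stopped.
- hold(seconds).
- solve_ik(position, orientation): joint angles nearest the present ones, or None.
- camera(name): name is "side" or "top" or "wrist"; returns a dict with "color" (384x512x3 uint8, blue, green, red), "mtx" (3x3 intrinsics, pixels), "k1" (the pictures are not rectified: a ray, as slopes to the right and down, at radius r is drawn at 1 + k1 r^2 times it, then the intrinsics apply), "extrinsics" (4x4, takes a point from camera to world coordinates); the wrist camera has in their place "tool_from_camera" (4x4, takes a point from camera to tool coordinates, whose origin is the TCP and whose axes are the flange's). Camera axes: x right, y up, looking along -z (the intrinsics and any distortion apply to the point x, -y, -z); pixel columns grow to the right and rows downward; lengths in mm; the calibration is good to about 2 mm. A picture is of the moment at which its call begins: read the wrist's pose just before it. There is no depth.
A pose or a line that the arm cannot do raises Unreachable and nothing moves.
- finish_job(): hands the job in; it is judged then, once.
Readings, each from a call of its own:
- read_clock(): time.
- read_joints(): joint angles.
- read_joint_velocities(): joint speeds.
- read_joint_efforts(): joint torques, N m.
- read_eef_pos(): TCP position.
- read_orientation(): TCP orientation.
- read_contact_force(): force on the tool from outside, world axes, zero at the start.
- read_wrist_torque(): the same for the moment, N m.
- read_gripper_width(): finger opening in mm.
- read_grip_force(): force on a finger pad.
Only numpy, scipy, OpenCV 4.12 (cv2) and the standard library are available. Lean on these libraries where they do the work, as an engineer would, in place of code of your own. Each camera call takes 0.05 s, during which the arm holds its last target. There are 200 camera calls.

## Task

Hang the square tile cutter on the sprung hook of the column: by its black knob pull the hook down against its spring, swing it in under the stirrup of the square cutter where that cutter stands, and let it rise so that the spring carries the cutter up and it hangs still, clear of the bench. Leave the round cutter standing where it is.

Things in the scene. Friction and masses are not known exactly. Their poses are not given: they have to be found in the camera images.
- pull_knob (a point): Centre of the top of the upright black pull knob at the boom's free end: round stem 24 mm across, standing 45 mm above the boom; its top is 299 mm above the bench with the boom up. Axes turn with the boom: x level along the boom towards the fixed upright post (330 mm tall), whose axis is 280 mm away; y level across the boom, the way the hook opens; z up.
- lift (a joint): How far the level boom (16 mm steel bar) is pulled straight down the post, m: 0 at the top stop where it starts, 0.1 at the bottom stop. A spring pulls it up, about 7 N net at the top, 10 N at the bottom, damped: let go, it rises at 0.1 to 0.2 m/s. The boom also swivels about the post's vertical axis, with a slight friction (about 2 N at the knob), and stays at the angle where it is left.
- hook_seat (a point): Lowest point inside the steel hook, where a bar rests: 144 mm straight below the knob's top, same axes. J of 8 mm wire in the y-z plane: shank at y = -24 mm, free tip at y = +25 mm ending 26 mm above the seat, mouth 40 mm wide, 70 mm free from the seat up to the boom. It goes under a bar moving towards its +y.
- square_cutter: The cutter to hang: square aluminium frame 90 x 90 mm, top plate at 30 mm height, about 0.4 kg, loose. Origin: centre of its underside, z up. Stirrup of 8 mm steel rod: legs at x = -40 and +40 mm, joined by a level bar along x, its axis 115 mm above the origin. The bar points to the post within some 35 degrees; its middle is 280 mm from the post's axis, within 15 mm.
- round_cutter: The cutter to leave alone: round aluminium frame 96 mm across, with the same heights and the same stirrup along its x. Origin: centre of its underside, z up. It stands beside the square cutter, to its left or right, 150 to 220 mm away, at the same distance from the post.
Not all that is in view belongs to the job. What is shaped like the square_cutter but brown or orange is not meant.

How it is judged (in metres and radians):
On the way:
1. the hook has been pulled down and is under the stirrup bar of the square cutter, which still stands where it was (within 30 mm) (z of hook_seat in the frame of square_cutter between 0.03 and 0.104 m and x of hook_seat in the frame of square_cutter between -0.036 and 0.036 m and y of hook_seat in the frame of square_cutter between -0.022 and 0.022 m and distance of square_cutter from where it was at the start of the episode below 0.03 m), for 0.05 s.
At the end, for the whole second after the job is handed in: The square cutter hangs by its stirrup bar in the hook's seat, its underside more than 25 mm above the bench, tilted less than 26 degrees and nearly still (under 100 mm/s); the round cutter stands within 30 mm of where it was (height (world z) of square_cutter above 0.025 m and angle between square_cutter's own z axis and vertical below 0.45 rad and z of hook_seat in the frame of square_cutter between 0.095 and 0.125 m and x of hook_seat in the frame of square_cutter between -0.04 and 0.04 m and y of hook_seat in the frame of square_cutter between -0.024 and 0.024 m and linear speed of square_cutter below 0.1 m/s and distance of round_cutter from where it was at the start of the episode below 0.03 m); the robot touches nothing.
It fails at once if the round cutter is pushed or lifted more than 30 mm from its place (distance of round_cutter from where it was at the start of the episode above 0.03 m).
It also fails if it takes over 51 s, if anything falls off the work surface, if the arm or the gripper's body presses on something with over 40 N, if the wrist force passes 120 N, or if a joint passes its speed limit or range.

## Working session

There is one attempt and no reset: what is moved stays moved. The work goes in short steps, each a Python script; the robot and the scene stay as the last script left them, time stands still between calls to the robot, and variables do not carry over. Pictures are saved under pics/ and viewed, at most 10 in all, crops included, and the job is handed in when it is done.

```bash
mkdir -p pics; cat > h.py <<'E'
from plant import *
import numpy as np, cv2
from scipy.spatial.transform import Rotation as R
def rays(c,px,T=None):
    px=np.array(px,float).reshape(-1,1,2)
    n=cv2.undistortPoints(px,np.array(c["mtx"],float),np.array([c["k1"],0,0,0.]))[:,0]
    d=np.c_[n[:,0],-n[:,1],-np.ones(len(n))]
    T=np.array(c["extrinsics"] if T is None else T)
    return T[:3,3],d@T[:3,:3].T
def onplane(c,px,z,T=None):
    o,d=rays(c,px,T); return o+d*((z-o[2])/d[:,2])[:,None]
def project(c,P,T=None):
    T=np.array(c["extrinsics"] if T is None else T); p=(np.atleast_2d(P)-T[:3,3])@T[:3,:3]
    s=np.c_[p[:,0]/-p[:,2],-p[:,1]/-p[:,2]]; r2=(s**2).sum(1,keepdims=True); s=s*(1+c["k1"]*r2)
    K=np.array(c["mtx"]); return s@K[:2,:2].T+K[:2,2]
def wristT(c,pos,q):
    M=np.eye(4); M[:3,:3]=R.from_quat(q).as_matrix(); M[:3,3]=pos
    return M@np.array(c["tool_from_camera"])
E
python3 - <<'E'
from h import *
import pickle
print(read_clock(),read_orientation())
d={n:camera(n) for n in("side","top")}
pickle.dump(d,open("c0.pkl","wb"))
for n in d: cv2.imwrite(f"pics/{n}0.png",d[n]["color"]); print(n,np.round(d[n]["extrinsics"],2).tolist(),d[n]["k1"])
E
```

```text
0.0 [ 1.53817764e-01  9.88098893e-01 -8.18629257e-04 -4.68512668e-05]
side [[0.72, 0.5, -0.48, 41.68], [-0.7, 0.53, -0.48, -592.03], [0.01, 0.68, 0.73, 934.05], [0.0, 0.0, 0.0, 1.0]] -0.10662596405026306
top [[0.02, 0.99, -0.13, 351.47], [-1.0, 0.03, 0.01, -85.18], [0.01, 0.13, 0.99, 1402.85], [0.0, 0.0, 0.0, 1.0]] -0.09755841294407669
```

View pics/side0.png

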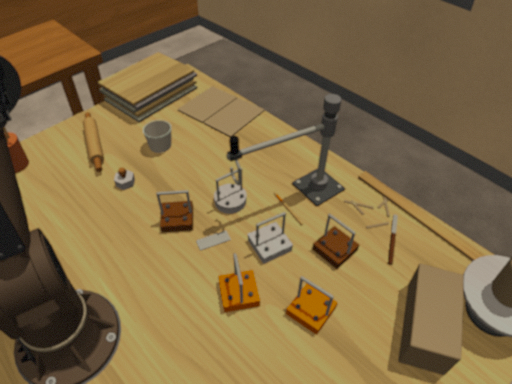

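View pics/top0.png

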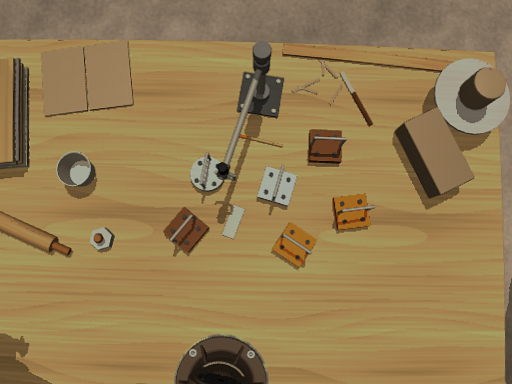

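The side view shows the boom with its knob top at (234,140) and the post at (330,105). The square aluminium cutter is at (270,240) and the round one at (229,197). In the top view the knob is at (223,170), the square cutter at (277,187), the round one at (207,173) and the post base at (261,94).

Candidates for the square cutter:
- **White square:** side (270,240), top (277,187). This is the one I choose.
- **Brown:** side (177,215) and (336,245). Decoys.
- **Orange:** side (239,290) and (312,305). Decoys.
- **Round aluminium:** side (229,197). To be left alone.

I'll check the choice in one close crop.

```bash
python3 - <<'E'
import pickle,cv2,numpy as np
d=pickle.load(open("c0.pkl","rb"))
a=d["top"]["color"][30:230,190:310]; b=d["side"]["color"][90:270,200:350]
a=cv2.resize(a,(360,600),interpolation=cv2.INTER_CUBIC); b=cv2.resize(b,(440,528),interpolation=cv2.INTER_CUBIC)
o=np.zeros((600,800,3),np.uint8); o[:,:360]=a; o[:528,360:]=b
cv2.imwrite("pics/crop.png",o)
E
```

```text
(no output)
```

View pics/crop.png

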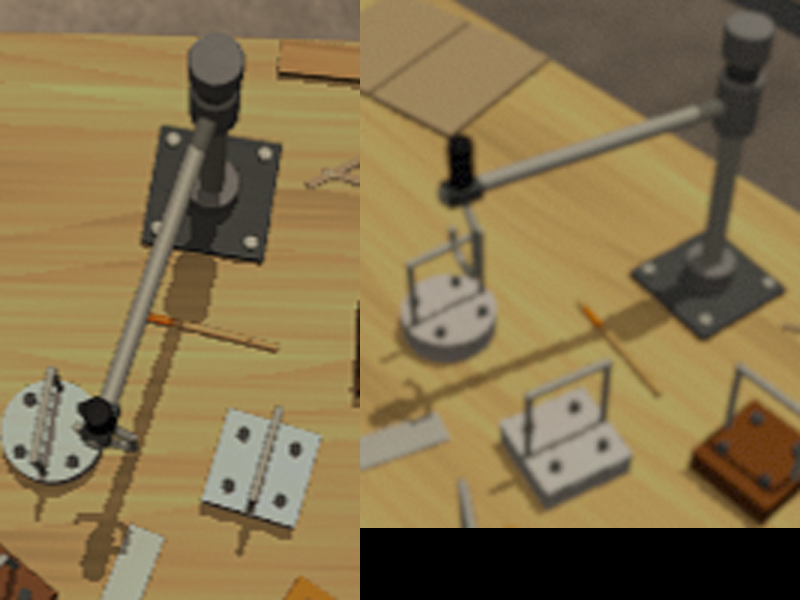

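The crop confirms it: the square white plate with an upright stirrup is at top (277,187), side (270,240). The hook's free tip points left (+y) towards the round cutter, so the hook has to pass over the square cutter's bar to its right, go down there and swing back left.

```bash
python3 - <<'E'
from h import *
import pickle
d=pickle.load(open("c0.pkl","rb")); t,s=d["top"],d["side"]
tc=lambda x,y:(190+x/3,30+y/3); sc=lambda x,y:(200+(x-360)/2.933,90+y/2.933)
k=onplane(t,[tc(97,407)],299)[0]; k2=onplane(s,[sc(460,140)],299)[0]
print("knob",k,k2)
b=onplane(t,[tc(278,410),tc(256,512)],115); b2=onplane(s,[sc(608,365),sc(527,400)],115)
print("bar",b,b2,b.mean(0),b2.mean(0))
pl=onplane(t,[tc(230,408),tc(320,436),tc(292,528),tc(203,502)],30);print("plate",pl,pl.mean(0))
print("bolts",onplane(t,[tc(243,433),tc(297,450),tc(281,500),tc(228,486)],30).mean(0))
p=onplane(t,[tc(215,60)],330)[0]; pb=onplane(t,[tc(174,139),tc(265,153),tc(251,242),tc(160,227)],8).mean(0); p2=onplane(s,[sc(750,25)],330)[0]
print("post",p,pb,p2,np.linalg.norm((k-p)[:2]),np.linalg.norm((k2-p2)[:2]))
bm=b.mean(0); print("bar-post",np.linalg.norm((bm-p)[:2]))
c=(k+k2)/2; print("ik", solve_ik([c[0],c[1],450],[1,0,0,0]))
E
```

```text
knob [544.34769706  -7.91620439 299.        ] [543.77406249  -5.93164545 299.        ]
bar [[ 577.94607594 -152.85616032  115.        ]
 [ 488.03809288 -135.4583552   115.        ]] [[ 577.20614455 -155.06130962  115.        ]
 [ 498.48602466 -133.93527461  115.        ]] [ 532.99208441 -144.15725776  115.        ] [ 537.8460846  -144.49829211  115.        ]
plate [[ 593.60169393 -112.64517956   30.        ]
 [ 569.45068737 -196.79147269   30.        ]
 [ 483.071812   -172.23808117   30.        ]
 [ 505.08935682  -89.72874035   30.        ]] [ 537.80338753 -142.85086844   30.        ]
bolts [ 538.86056541 -143.72898043   30.        ]
post [807.053688   -89.42930614 330.        ] [810.76758137 -91.46181095   8.        ] [809.20225841 -90.60316862 330.        ] 275.06149026932485 278.60616293861295
bar-post 279.4725590281848
ik [-0.83173397  0.2847265   1.00630351  1.57979039 -0.24274801  1.4112189
 -1.37563224]
```

```bash
cat >> h.py <<'E'
P=np.array([809.5,-91.]); RK=279.
def pose(a,z,sgn=1):
    a=np.radians(a); y=sgn*np.array([-np.sin(a),np.cos(a),0]); zt=np.array([0,0,-1.]); x=np.cross(y,zt)
    q=R.from_matrix(np.c_[x,y,zt]).as_quat()
    return [P[0]-RK*np.cos(a),P[1]-RK*np.sin(a),z],q
E
python3 - <<'E'
from h import *
A0=-17.5
for sg in(1,-1):
    for a,z in((A0,430),(A0,337),(0,337),(11,337),(21,337),(21,250),(11,250)):
        q=solve_ik(*pose(a,z,sg)); print(sg,a,z,None if q is None else np.round(q,2))
p,q=pose(A0,430); print(p)
x=read_eef_pos(); move_straight([x[0],x[1],430])
move_pose(p,q); print(read_clock(),read_joints(),read_eef_pos())
x,o=read_eef_pos(),read_orientation()
c=camera("wrist"); T=wristT(c,x,o)
im=c["color"].copy()
for u in project(c,[[*pose(A0,0)[0][:2],299]],T): print(u); cv2.drawMarker(im,tuple(int(v) for v in u),(0,0,255),0,12)
cv2.imwrite("pics/w1.png",im)
E
```

```text
1 -17.5 430 [-0.64  0.24  0.71  1.61 -0.16  1.35  1.36]
1 -17.5 337 [-0.57  0.3   0.63  1.76 -0.19  1.14  1.39]
1 0 337 [-0.54  0.32  0.81  1.78 -0.25  1.15  1.92]
1 11 337 [-0.47  0.37  0.87  1.75 -0.3   1.17  2.25]
1 21 337 [-0.41  0.45  0.97  1.69 -0.39  1.21  2.58]
1 21 250 [-0.28  0.49  0.76  1.79 -0.39  1.01  2.57]
1 11 250 [-0.33  0.43  0.68  1.86 -0.32  0.97  2.26]
-1 -17.5 430 [-0.81  0.29  0.98  1.62 -0.24  1.36 -1.68]
-1 -17.5 337 [-0.82  0.38  1.01  1.78 -0.35  1.18 -1.57]
-1 0 337 [-0.7   0.39  1.07  1.79 -0.37  1.18 -1.09]
-1 11 337 [-0.56  0.41  1.03  1.75 -0.38  1.19 -0.8 ]
-1 21 337 [-0.44  0.47  1.02  1.69 -0.42  1.22 -0.53]
-1 21 250 [-0.48  0.65  1.16  1.81 -0.66  1.13 -0.3 ]
-1 11 250 [-0.59  0.61  1.17  1.87 -0.63  1.1  -0.56]
[np.float64(543.4129707412446), np.float64(-7.103081938307795), 430]
3.5667 [-0.67694086  0.24909109  0.76717364  1.61042038 -0.17627469  1.35364131
  1.38009478] [543.56232733  -5.95741839 429.84157324]
[251.85385437 206.38289721]
```

View pics/w1.png

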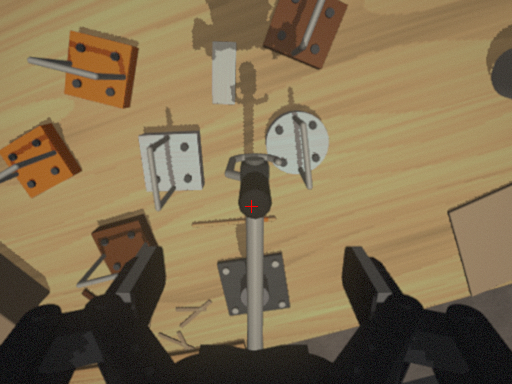

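The knob top is at about (256,205), within 4 px of the predicted (252,206), so the fingers are centred over it. The square cutter is at (172,162), left of the hook. Next I cross-check its position from this view and grip the knob.

```bash
sed -i 's/def pose(a,z,sgn=1):/def pose(a,z,sgn=1,off=-12):/; s/a=np.radians(a); y=sgn\*np.array(\[-np.sin(a),np.cos(a),0\])/b=np.radians(a+off); a=np.radians(a); y=sgn*np.array([-np.sin(b),np.cos(b),0])/' h.py
python3 - <<'E'
from h import *
x,o=read_eef_pos(),read_orientation(); c=camera("wrist"); T=wristT(c,x,o)
pl=onplane(c,[(140,133),(200,131),(203,189),(145,192)],30,T); print(pl.mean(0))
print("bar",onplane(c,[(151,147),(157,206)],115,T))
A0=-17.5
p,q=pose(A0,430); move_pose(p,q)
print(move_straight(pose(A0,337)[0],vel=120,guard=12), read_contact_force())
move_gripper(15,60)
print(read_gripper_width(),read_grip_force(),read_eef_pos(),read_contact_force(),read_clock())
E
```

```text
[ 539.91815762 -137.73501512   30.        ]
bar [[ 500.41237871 -127.38484338  115.        ]
 [ 576.44029658 -151.30818908  115.        ]]
False [-0.6654771   0.10164187  0.32119513]
22.4852837126062 58.61328363418579 [543.55261517  -7.02977319 337.15771635] [0.23883348 0.20351551 1.11770206] 5.4917
```

```bash
python3 - <<'E'
from h import *
for a in np.linspace(-17.5,21,8)[1:]:
    p,q=pose(a,337); move_straight(p,q,vel=90)
f=read_contact_force(); print(f,read_grip_force(),read_clock())
for z in (300,252):
    p,q=pose(21,z); print(move_straight(p,q,vel=60,guard=30),read_contact_force(),read_eef_pos())
for n in("side","top"): 
    c=camera(n); cv2.imwrite(f"pics/{n}2.png",c["color"])
    print(n,project(c,[[*p[:2],299-85],[*p[:2],155-85]]))
a=cv2.imread("pics/side2.png")[100:300,180:400]; b=cv2.imread("pics/top2.png")[80:240,200:360]
cv2.imwrite("pics/j2.png",np.hstack([cv2.resize(a,(440,400)),cv2.resize(b,(360,400))]))
print(read_clock())
E
```

```text
[ 6.952759   -0.80590442 -0.32790815] 59.07386004924774 8.6417
False [4.92039276 0.7936027  8.02122746] [ 550.80020408 -189.75987466  300.88293231]
False [6.15712691 0.93683288 9.40829142] [ 551.57505359 -189.51240082  253.26089381]
side [[290.02981223 202.09812466]
 [286.14468193 239.10632606]]
top [[300.50086405 171.8336771 ]
 [295.64738819 180.45556674]]
10.4583
```

View pics/j2.png

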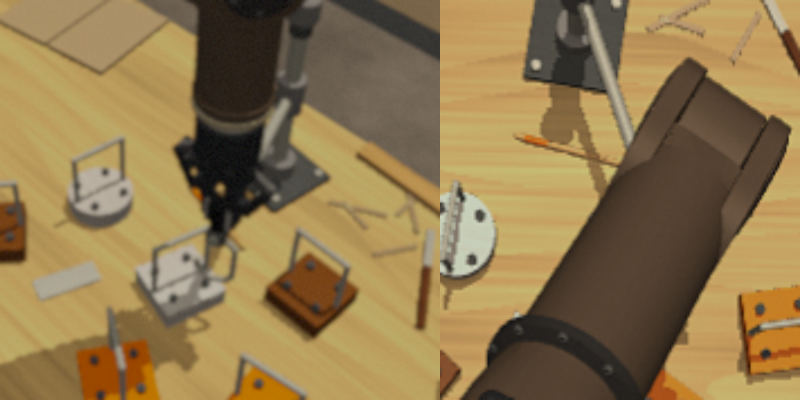

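The hook is down, with its shank at about (232,262) in the left crop. It is right of the square cutter, which still stands. The force is just the spring's. One zoomed check before swinging in.

```bash
python3 - <<'E'
import cv2
a=cv2.imread("pics/side2.png")[195:270,235:335]
cv2.imwrite("pics/z2.png",cv2.resize(a,(800,600),interpolation=cv2.INTER_CUBIC))
E
```

```text
(no output)
```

View pics/z2.png

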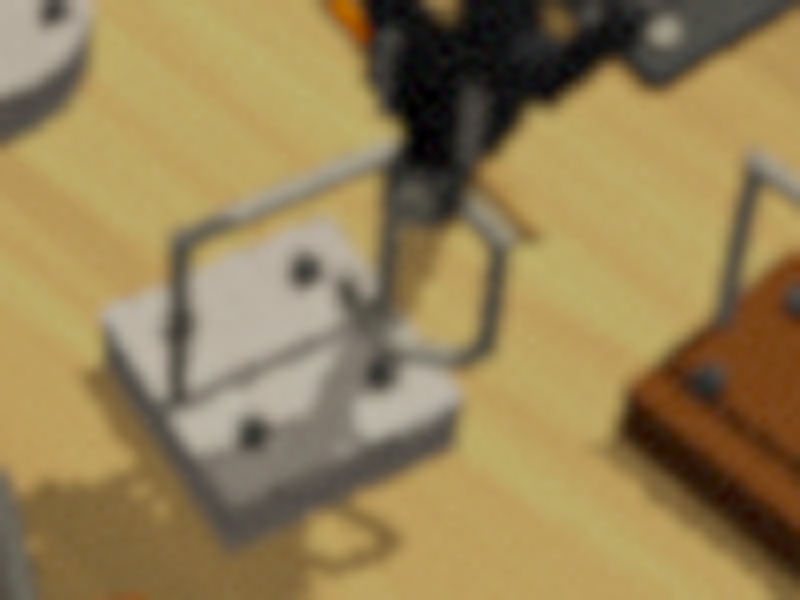

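The hook runs from shank (500,300) through seat (408,352) to tip (345,285). The seat lies on its predicted pixel. It is right of the bar with the legs clear, so I swing in, check, and let it rise.

```bash
python3 - <<'E'
from h import *
for a in (17.5,14,10.7):
    p,q=pose(a,252); print(move_straight(p,q,vel=50,guard=20),read_contact_force())
hold(0.3); x=read_eef_pos(); print(x,np.degrees(np.arctan2(P[1]-x[1],P[0]-x[0])),read_gripper_width())
c=camera("side"); print(project(c,[[*x[:2],155-85]]))
cv2.imwrite("pics/z3.png",cv2.resize(c["color"][195:270,225:325],(800,600),interpolation=cv2.INTER_CUBIC)); print(read_clock())
E
```

```text
False [ 6.14272879  3.54132166 10.48747313]
False [ 4.94600035  2.24451923 10.05768339]
False [5.20088162 2.20865312 9.4287782 ]
[ 537.574838   -141.40764468  253.22306385] 10.501893414826874 22.739530055451038
[[269.40802768 230.55201936]]
12.2667
```

View pics/z3.png

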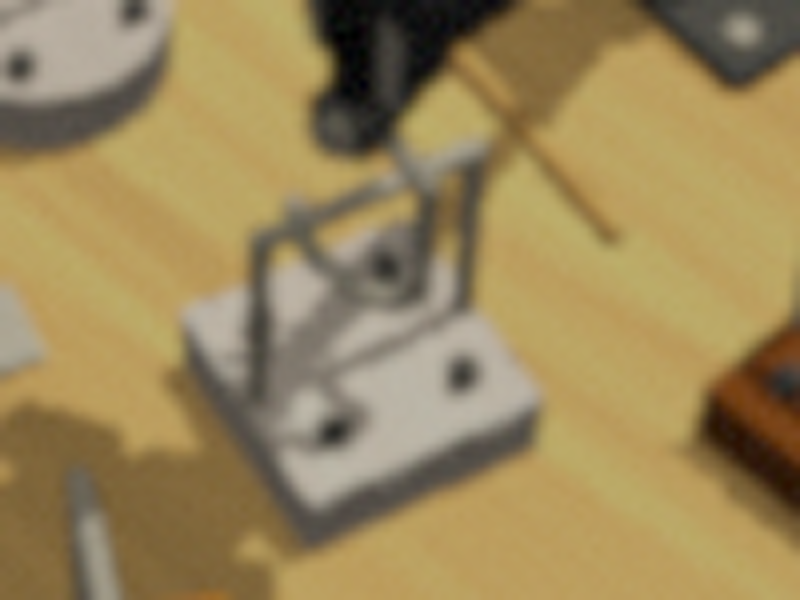

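The hook is under the bar: tip at (297,205) beyond it, shank at (425,200) on the near side, seat at about (375,290). The cutter has not moved. Now I let it rise, release and check.

```bash
python3 - <<'E'
from h import *
x=read_eef_pos(); 
for z in (290,315,336):
    print(move_straight([x[0],x[1],z],vel=30),read_contact_force())
hold(1.0); move_gripper(60); hold(0.5); print(read_contact_force())
y=read_eef_pos(); move_gripper(85); move_straight([y[0],y[1],450],vel=80)
p=read_eef_pos(); move_straight([p[0]-120,p[1]+150,470],vel=150); hold(1.5)
a=camera("side")["color"]; b=camera("top")["color"]; hold(.5); e=camera("side")["color"]
print(cv2.absdiff(a,e)[100:300,180:350].max(),read_clock())
cv2.imwrite("pics/end.png",np.hstack([cv2.resize(a[90:290,180:380],(400,400)),cv2.resize(b[80:280,180:380],(400,400))]))
E
```

```text
False [-2.82114801 -2.4183688   8.46818975]
False [-5.11359034 -1.86838324  2.56243597]
False [-5.61575961 -0.96319475 -0.14667649]
[ 0.22770054  0.20255992 -0.3743075 ]
25 23.0083
```

View pics/end.png

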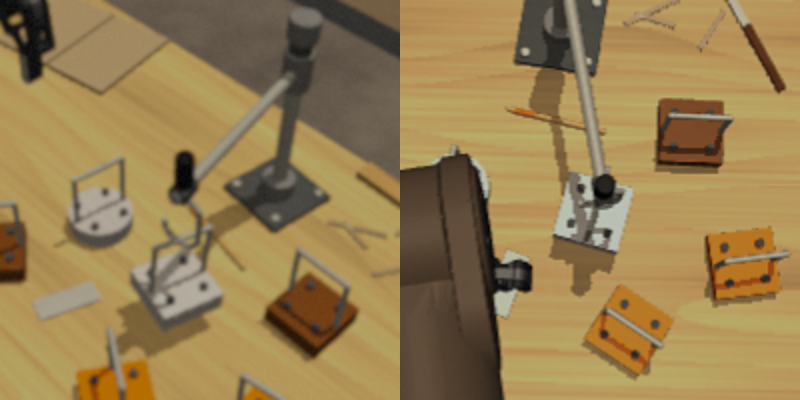

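The square cutter hangs level in the hook, its shadow offset below it. The round cutter stands untouched and the gripper is clear of everything. I'll let any swing settle, then hand in.

```bash
python3 - <<'E'
from h import *
hold(4); print(read_contact_force(),read_clock()); print(finish_job())
E
```

```text
[-0.05550265 -0.15091895  0.49621779] 27.0083
the job is handed in; nothing more can be done
None
```

I handed the job in at 27 s of the 51 s allowed. In the last pictures the square cutter hung from the sprung hook clear of the bench, and the round cutter was untouched. No verdict was returned.

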